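# Hold a sample cell over the inspection window

## Robot

A 6-joint arm with a two-finger parallel gripper is mounted at the origin on the work surface. World frame = base frame: x ahead of the robot, y to its left, z up, the work surface at z = 0. Lengths are in m, angles in rad, forces in N, time in s.
With the tool pointing down it reaches from about 0.375 to 0.975 m from the base axis. Payload 3.8 kg.
Tool frame: the origin (TCP) lies between the finger pads; the fingertips stand 25 mm ahead of it and the grasp point (between the pads) lies 6 mm ahead of it; z points along the fingers, y is the line along which they close (so a half turn about z gives the same grasp; the last joint's range is limited). The gripper opens to 85 mm and grips with 20 to 120 N. Pads are 22 mm wide; open, the fingers measure 114 mm over their backs; the gripper's body (76 mm by 85 mm) begins 54 mm behind the grasp point. The pads swing forward as they close: fully open they stand 13 mm farther back than shut.
Start: joints at [-1.14, 0.264, 1.604, -0, 1.274, -0.037], TCP at [0.304, -0.602, 0.256] pointing down, gripper open.
Joint ranges: [-2.63, 2.63], [-0.94, 2.18], [0.31, 2.57], [-1.31, 4.45], [0, 2.66], [-2.55, 2.55]. Speed limits (rad/s): [2.57, 2.57, 3.14, 3.14, 3.14, 3.14].

## Interface

Orientations are given as a 3x3 rotation matrix whose columns are the frame's x, y, z axes.
In Python, from plant import bot, vision, finder gives the robot as it stands. The module is installed in compiled form; this text tells all that it offers.
- The arm moves only by the tool carry_out, never from a script. Its argument "plan" is a list of rows, each an object of numbers: "x", "y", "z": the shift along the tool's x, y, z in units of 40 mm (1.0 is 40 mm); "twist": the turn about the tool's z in units of 8 degrees (1.0 is 8 degrees); "fingers": the gripper's target within -1 to 1 (shut at 1, half-way at 0, fully open at -1). In form: [{"x": .., "y": .., "z": .., "twist": .., "fingers": ..}, ...]. A call has 1 to 12 rows; each row shifts and turns the commanded pose from where the row before left it, along the tool's axes as they then stand; what a row does not reach is not made up. A row lasts 1/10 s, in which the tool goes at most 50 mm and 8.59 degrees, less where a joint would pass 70% of its speed; a pose out of reach is approached as far as the arm can. A call is refused whole if a number of a shift passes 1 or a number of a turn 1, either way. A call with a gripper value outside its range is refused whole. The fingers move at their own pace and stop on an object; "squeeze" is the grip in N (left out, the last holds). Time passes only in rows, so rows that do not move let the fingers close. It gives the time, the measured TCP pose, the force, the opening and the grip force at its end, in the units of the state.
- bot.read_state(): the state, without advancing time (a new reading comes with each control period).
- vision.capture(name): name is "scene" or "side" or "wrist"; returns a dict with "frame" (420x560x3 uint8, red, green, blue), "mtx" (3x3 intrinsics, pixels), "R" (3x3) and "t" (3): a world point X has camera coordinates R X + t. Camera axes: x right, y down, z forward; pixel columns grow to the right and rows downward; lengths in m; the calibration is good to about 2 mm. A picture is of the moment at which its call begins. There is no depth.
- bot.finish_job(): hands the job in; it is judged then, once.
Trained networks look in a picture, given as the dict that the camera call returned (one of the last four; its "shot" number tells which), for a name from the list of things; names that differ only in an ending like _2 or _b are one class to them, and where a whole thing is asked for, a point or a joint stands for the part that bears it (a point fixed in the world has none). Each returns a list of dicts, best first, with "conf" (0 to 1); they miss things now and then, are a little off and sometimes report something else, mostly with a low value. They report only what shows in the picture. A call takes as long as a camera call. They do not tell look-alikes from the thing itself.
- finder.recognise(query, picture): "box" ([centre column, centre row, width, height] in pixels, round what is visible of it).
- finder.cut_out(query, picture): "mask" (420x560 bool, what is visible of it) and "box" ([centre column, centre row, width, height] in pixels, round what is visible of it).
The state is a dict: "t": time; "joints": joint angles; "qvel": joint speeds; "joint_efforts": joint torques, N m; "tool_pos": TCP position; "ee_rot": TCP orientation; "wrist_force": force on the tool from outside, world axes, zero at the start; "ft_torque": the same for the moment, N m; "opening": finger opening in m; "grasp_force": force on a finger pad.
Only numpy, scipy, OpenCV 4.12 (cv2) and the standard library are available. Lean on these libraries where they do the work, as an engineer would, in place of code of your own. Each camera call takes 0.05 s, during which the arm holds its last target. There are 200 camera calls.

## Task

Check the red battery cell at the black inspection unit: first fold the unit's orange cover up until it stands upright, square to the unit's top, then lift the red cell out of the carton and carry it over the spool rack, without striking the rack or shifting anything else on the bench. Finish while still holding the cell in the gripper, upright, centred over the round glass window with its foot about 10 mm above the glass; the cell must never touch the unit, and the cover must still be upright.

Things in the scene. Friction and masses are not known exactly. Their poses are not given: they have to be found in the camera images.
- redcell_mid (a point): Centre (half-way up) of the red-wrapped battery cell: an upright cylinder 32 mm in diameter and 70 mm tall, steel cap on top, about 0.14 kg, so its foot is 35 mm below this point. Its z axis runs up along the cell. It stands loose on the carton's floor (4 mm above the table) in one of the three compartments that hold a single cell.
- redcell: The same red cell; origin at the centre of its foot.
- carton: Fixed brown cardboard tray 250 x 250 mm, walls 38 mm high and 4 mm thick, divided by a cross into four compartments about 119 mm square; origin at the centre of its underside, x and y along its sides. The +x +y one is packed with nine blue cells; each of the others holds one loose cell (the red one and two blue).
- unit: Fixed black inspection unit, a box 96 (x) x 130 (y) x 60 mm high; origin at the centre of its underside. Its top carries the glass window and, hinged along its -y edge, the orange cover.
- window (a point): Centre of the round glass window, flush in the unit's flat top, 60 mm above the table, 8 mm from the unit's middle towards its -y side and 50 mm from the hinge line of the cover. The glass is 46 mm in diameter with a white light ring 60 mm in diameter around it. z up, x and y as the unit's.
- cover (a joint): Angle of the orange cover, rad: 0 = flat over the window, 1.57 = upright, stop at 2.0; starts at 0.03 to 0.6. A stiff hinge (about 0.09 N m; 1 to 1.5 N at the rod) keeps it where it is left. Panel 90 mm wide along the hinge, 84 mm from hinge to free edge, 4 mm thick; opened, it stands on the unit's -y side.
- cover_rod (a point): Grip point on the axis of the cover's round steel rod, 12 mm thick, parallel to the hinge and 76 mm from it. The rod sticks out 54 mm past the panel's +x side; this point is 33 mm out from the panel and 30 mm outside the unit's side, so fingers can straddle it from above. The rod can turn between fingers that follow its arc. x along the rod, y from hinge to rod, z out of the cover's top.
- cover_hinge (a point): Point on the hinge line in the rod point's plane of swing (66 mm above the table, on the unit's -y side); the rod point moves on a circle of radius 76 mm about it. Same axes as the rod point; x lies along the hinge.
- rack: Fixed rack of nickel-strip spools that stands between the carton and the unit: 300 mm (x) x 90 mm (y) over the spools, 115 mm high; origin at the centre of its underside.
- bluecell_a_mid (a point): Centre of a loose blue cell in the carton, same size as the red one; leave alone.
- bluecell_b_mid (a point): Centre of another loose blue cell in the carton, same size; leave alone.
- pack: Loose block of six blue cells, 98 x 65 x 71 mm; origin under its centre; leave alone.
- tape: Amber roll of tape lying flat, 90 mm in diameter, 19 mm high; origin under its centre; leave alone.
- driver: Screwdriver lying on the table left of the carton, origin underneath it; leave alone.
- tub: Blue tub of white connector housings, 120 x 160 x 60 mm; origin under its centre; leave alone.
Mind the look-alikes: they are no part of the job. What is shaped like the unit but pink or purple is not meant.

How it is judged:
By the outcome, as a careful person would: the job done as asked, in the order asked, and still so for the second after the job is handed in, while the arm keeps its last pose, push and grip.
It also fails if it takes over 67 s, if anything falls off the work surface, if the arm or the gripper's body presses on something with over 40 N, if the wrist force passes 120 N, or if a joint passes its speed limit or range.

## Working session

There is one attempt and no reset: what is moved stays moved. The work goes in short steps, Python scripts to look and compute and a tool call to move; the robot and the scene stay as the last step left them, time stands still between calls to the robot, and variables do not carry over. Pictures are saved under pics/ and viewed, at most 10 in all, crops included, and the job is handed in when it is done.

Besides the shell and the picture viewer there is one more tool, called after ">>>" as a command line: name --argument value ..., lists and objects as JSON in quotes. carry_out: Moves the arm, as the interface text tells. Its arguments: {"type":"object","properties":{"plan":{"type":"array","items":{"type":"object","properties":{"x":{"type":"number"},"y":{"type":"number"},"z":{"type":"number"},"twist":{"type":"number"},"fingers":{"type":"number"}}}},"squeeze":{"type":"number"}},"required":["plan"]}

```bash
mkdir -p pics; cat > h.py <<'E'
import numpy as np, cv2
from plant import bot, vision, finder
def ray(p,u,v):
    d=np.linalg.inv(p["mtx"])@np.array([u,v,1.]); R=np.array(p["R"]); 
    return -R.T@np.array(p["t"]), R.T@d
def atz(p,u,v,z):
    c,d=ray(p,u,v); return c+d*(z-c[2])/d[2]
def proj(p,X):
    c=np.array(p["R"])@np.array(X)+p["t"]; q=np.array(p["mtx"])@c; return q[:2]/q[2]
def save(p,n): cv2.imwrite("pics/"+n,cv2.cvtColor(p["frame"],cv2.COLOR_RGB2BGR))
def tri(obs):
    A=np.zeros((3,3));b=np.zeros(3)
    for p,u,v in obs:
        c,d=ray(p,u,v); d=d/np.linalg.norm(d); M=np.eye(3)-np.outer(d,d); A+=M;b+=M@c
    return np.linalg.solve(A,b)
E
python3 - <<'E'
from h import *
s=bot.read_state(); print(s["t"],s["tool_pos"],np.round(s["ee_rot"],3).tolist(),s["opening"])
P=[]
for n in ("scene","side"):
    p=vision.capture(n); save(p,n+"0.png"); P.append(p["frame"])
    print(n,"cam",np.round(ray(p,0,0)[0],3))
    for q in ("redcell","unit","cover","cover_rod","window","carton","rack"):
        try: print(q,[(np.round(r["box"]).astype(int).tolist(),round(r["conf"],2)) for r in finder.recognise(q,p)[:5]])
        except Exception as e: print(q,e)
E
```

```text
0.0 [ 0.30409656 -0.60188495  0.25497655] [[0.893, 0.451, -0.001], [0.451, -0.893, 0.002], [0.0, -0.002, -1.0]] 0.08529472605695035
scene cam [ 1.717 -0.655  0.959]
redcell [([359, 182, 10, 19], 0.53), ([346, 205, 14, 16], 0.43)]
unit [([151, 220, 46, 36], 0.84), ([90, 250, 53, 40], 0.79), ([234, 232, 39, 24], 0.7), ([210, 201, 37, 27], 0.68), ([236, 239, 46, 36], 0.59)]
cover [([87, 242, 40, 21], 0.89), ([150, 215, 35, 20], 0.79), ([208, 199, 32, 18], 0.61), ([236, 233, 38, 23], 0.55)]
cover_rod [([87, 243, 38, 22], 0.76), ([148, 213, 34, 17], 0.73), ([236, 232, 38, 21], 0.65), ([405, 185, 23, 8], 0.58), ([207, 197, 27, 17], 0.56)]
window [([89, 248, 51, 42], 0.93), ([151, 223, 47, 36], 0.81), ([209, 202, 38, 28], 0.78), ([236, 238, 46, 38], 0.63), ([359, 182, 8, 18], 0.59)]
carton [([357, 202, 84, 51], 0.72), ([236, 239, 49, 38], 0.56)]
rack [([301, 217, 52, 67], 0.81), ([301, 263, 32, 40], 0.7), ([357, 201, 83, 50], 0.59)]
side cam [0.199 0.895 1.024]
redcell [([274, 326, 13, 22], 0.54)]
unit [([364, 128, 33, 31], 0.78), ([295, 181, 45, 37], 0.72), ([365, 197, 44, 35], 0.69), ([296, 173, 43, 19], 0.66), ([374, 161, 37, 37], 0.57)]
cover [([363, 190, 42, 18], 0.92), ([370, 153, 35, 14], 0.82), ([364, 119, 32, 10], 0.78), ([296, 174, 39, 21], 0.65), ([322, 151, 17, 15], 0.19)]
cover_rod [([295, 174, 43, 18], 0.94), ([365, 188, 36, 19], 0.85), ([368, 121, 29, 9], 0.7), ([370, 148, 35, 14], 0.56), ([210, 389, 80, 14], 0.26)]
window [([362, 128, 31, 27], 0.9), ([371, 161, 38, 34], 0.82), ([296, 183, 42, 37], 0.62), ([364, 196, 44, 40], 0.57)]
carton [([260, 306, 113, 108], 0.85)]
rack [([283, 230, 91, 58], 0.8), ([259, 305, 114, 105], 0.71)]
```

```bash
python3 - <<'E'
import cv2
a=cv2.imread("pics/scene0.png"); b=cv2.imread("pics/side0.png")
cv2.imwrite("pics/scene0c.png",cv2.resize(a[150:310,40:440],(800,320),interpolation=cv2.INTER_CUBIC))
A=cv2.resize(a[150:300,40:440],(800,300),interpolation=cv2.INTER_CUBIC)
B=cv2.resize(b[90:390,150:450],(600,600),interpolation=cv2.INTER_CUBIC)
cv2.imwrite("pics/side0c.png",B)
E
```

```text
(no output)
```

View pics/scene0c.png

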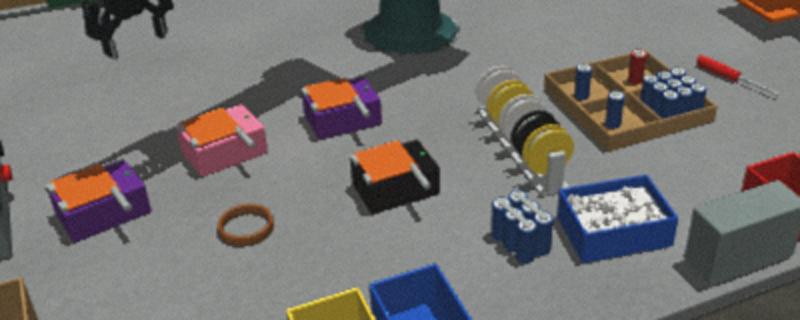

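View pics/side0c.png

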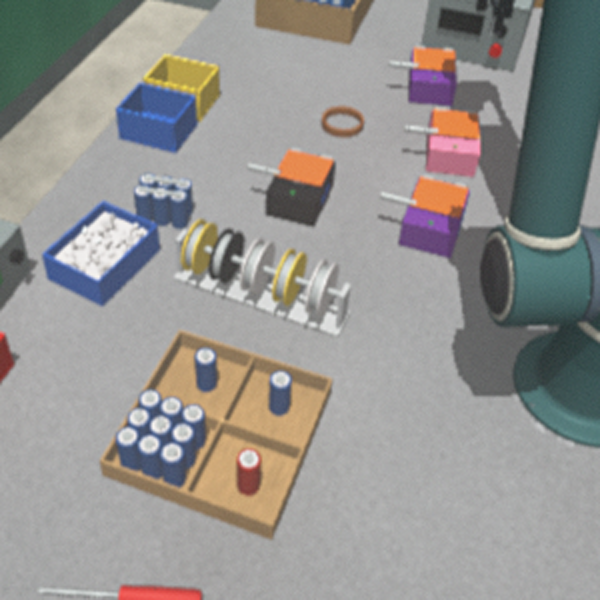

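Scene crop: the black unit is at full-image (237,236) in scene and (300,182) in side. The look-alikes are purple at (88,247) and (210,201) and pink at (151,220) in scene. The red cell stands in the carton at scene (358,183) and side (274,325). Blue loose cells are at scene (332,190) and (347,205), and the red bits elsewhere are a screwdriver and a bin.

```bash
cat >> h.py <<'E'
def blob(p,lo,hi,box):
    u,v,w,h=box; hsv=cv2.cvtColor(p["frame"],cv2.COLOR_RGB2HSV); m=cv2.inRange(hsv,lo,hi)
    k=np.zeros_like(m); k[int(v-h/2):int(v+h/2),int(u-w/2):int(u+w/2)]=1; return m*k
E
python3 - <<'E'
from h import *
S=vision.capture("scene"); D=vision.capture("side"); W=vision.capture("wrist"); save(W,"wrist0.png")
st=bot.read_state(); Rt=np.array(st["ee_rot"])
c=ray(W,0,0)[0]; print("wrist cam in tool",np.round(Rt.T@(c-st["tool_pos"]),4),"axes in tool\n",np.round(Rt.T@np.array(W["R"]).T,3)); print(W["mtx"])
X=tri([(S,359,182),(D,274,326)]); print("red mid",np.round(X,3),"reproj",proj(S,X),proj(D,X))
for q,bs,bd in (("black cover",(236,233,50,30),(297,174,50,30)),):
    o=[]
    for p,b in((S,bs),(D,bd)):
        m=blob(p,(5,120,80),(20,255,255),b); M=cv2.moments(m,True); o.append((p,M["m10"]/M["m00"],M["m01"]/M["m00"])); print(M["m00"],o[-1][1:])
        r=cv2.approxPolyDP(cv2.convexHull(cv2.findNonZero(m)),2.5,True)[:,0]; print("corners",r.tolist(),[np.round(atz(p,*k,.075),3).tolist() for k in r.astype(float)])
    print(q,np.round(tri(o),3))
for n,p,b in (("S",S,(301,217,52,67)),("D",D,(283,230,91,58))):
    print("rack ctr at z=.055",n,np.round(atz(p,b[0],b[1],.055),3))
print("carton",np.round(atz(D,260,306,.02),3),np.round(atz(S,357,202,.02),3))
# side crop corners of carton rim z=.038
for u,v in ((181,333),(331,379),(272,536),(103,466)): print(np.round(atz(D,150+u/2,90+v/2,.038 if v<400 else .03),3))
E
```

```text
wrist cam in tool [ 0.0719 -0.0006 -0.1175] axes in tool
 [[-0.001 -0.959 -0.284]
 [ 1.    -0.001 -0.001]
 [ 0.    -0.284  0.959]]
[[294.42407194   0.         280.43433482]
 [  0.         294.42407194 205.02150713]
 [  0.           0.           1.        ]]
red mid [0.412 0.351 0.042] reproj [358.4498389 181.7790268] [273.16522651 326.42480251]
404.0 (232.41336633663366, 230.1460396039604)
corners [[248, 232], [226, 241], [218, 226], [238, 220]] [[0.591, -0.221, 0.075], [0.607, -0.306, 0.075], [0.516, -0.302, 0.075], [0.51, -0.226, 0.075]]
329.0 (302.1914893617021, 173.82978723404256)
corners [[316, 171], [310, 182], [289, 178], [294, 165]] [[0.499, -0.289, 0.075], [0.5, -0.22, 0.075], [0.578, -0.212, 0.075], [0.587, -0.292, 0.075]]
black cover [ 0.545 -0.262  0.066]
rack ctr at z=.055 S [ 0.56  -0.001  0.055]
rack ctr at z=.055 D [0.511 0.022 0.055]
carton [0.476 0.293 0.02 ] [0.514 0.278 0.02 ]
[0.597 0.162 0.038]
[0.355 0.158 0.038]
[0.351 0.415 0.03 ]
[0.598 0.407 0.03 ]
```

>>> carry_out --plan '[{"twist":0.85,"z":-0.3},{"twist":0.85,"z":-0.3},{"twist":0.85,"z":-0.3},{"twist":0.8,"z":-0.2},{"x":0.7,"y":-0.9},{"x":0.8,"y":-0.9},{"x":0.8,"y":-0.9},{"x":0.8,"y":-0.9},{"x":0.8,"y":-0.9},{"x":0.8,"y":-0.9},{"x":0.8,"y":-0.9},{"x":0.7,"y":-0.9}]'

```text
invalid input
```

>>> carry_out --plan '[{"x":0.6,"y":-0.9},{"x":0.6,"y":-0.9},{},{},{}]'

```text
invalid input
```

```bash
python3 - <<'E'
from h import *
W=vision.capture("wrist"); save(W,"wrist1.png")
s=bot.read_state(); print(s["t"],s["tool_pos"],np.round(s["ee_rot"],3).tolist(),s["wrist_force"])
for q in ("unit","cover","cover_rod","window"):
    print(q,[(np.round(r["box"]).astype(int).tolist(),round(r["conf"],2)) for r in finder.recognise(q,W)[:3]])
E
```

```text
1.0 [ 0.30436535 -0.60249408  0.25628806] [[0.893, 0.451, -0.0], [0.451, -0.893, -0.0], [-0.0, 0.0, -1.0]] [ 0.27976875 -0.42757872 -0.69610599]
unit [([419, 128, 161, 166], 0.97), ([198, 110, 144, 168], 0.7), ([39, 59, 78, 118], 0.6)]
cover [([439, 128, 106, 161], 0.72), ([11, 60, 22, 104], 0.67)]
cover_rod [([207, 106, 96, 170], 0.84), ([442, 128, 110, 165], 0.77), ([12, 59, 24, 100], 0.59)]
window [([38, 59, 73, 118], 0.88), ([196, 108, 142, 172], 0.73), ([419, 129, 158, 165], 0.61)]
```

View pics/wrist1.png

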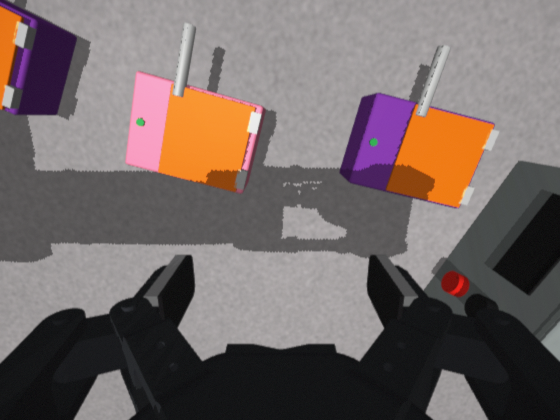

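The moves were refused, probably because every key is needed, so the arm hasn't moved. This wrist view shows only look-alikes: pink at (195,130) and purple at (415,150). I'll resend with all keys.

>>> carry_out --plan '[{"x":0,"y":0,"z":-0.3,"twist":0.85,"fingers":-1},{"x":0,"y":0,"z":-0.3,"twist":0.85,"fingers":-1},{"x":0,"y":0,"z":-0.3,"twist":0.85,"fingers":-1},{"x":0,"y":0,"z":-0.2,"twist":0.8,"fingers":-1},{"x":0.7,"y":-0.9,"z":0,"twist":0,"fingers":-1},{"x":0.8,"y":-0.9,"z":0,"twist":0,"fingers":-1},{"x":0.8,"y":-0.9,"z":0,"twist":0,"fingers":-1},{"x":0.8,"y":-0.9,"z":0,"twist":0,"fingers":-1},{"x":0.8,"y":-0.9,"z":0,"twist":0,"fingers":-1},{"x":0.8,"y":-0.9,"z":0,"twist":0,"fingers":-1},{"x":0.8,"y":-0.9,"z":0,"twist":0,"fingers":-1},{"x":0.7,"y":-0.9,"z":0,"twist":0,"fingers":-1}]' --squeeze 40

```text
t: 2.4
tool_pos: [0.5537, -0.3128, 0.3005]
ee_rot: [[1.0, 0.0, 0.001], [0.0, -1.0, -0.0], [0.001, 0.0, -1.0]]
wrist_force: [1.1, -1.0, -0.1]
opening: 0.0853
grasp_force: 0.0
```

>>> carry_out --plan '[{"x":0.5,"y":-0.8,"z":0,"twist":0,"fingers":-1},{"x":0,"y":-0.3,"z":0,"twist":0,"fingers":-1},{"x":0,"y":0,"z":0,"twist":0,"fingers":-1},{"x":0,"y":0,"z":0,"twist":0,"fingers":-1}]'

```text
t: 2.8
tool_pos: [0.5719, -0.2711, 0.3004]
ee_rot: [[1.0, 0.0, -0.0], [0.0, -1.0, -0.001], [-0.0, 0.001, -1.0]]
wrist_force: [-0.5, 0.1, 0.1]
opening: 0.0856
grasp_force: 0.0
```

```bash
python3 - <<'E'
from h import *
W=vision.capture("wrist"); save(W,"wrist2.png")
s=bot.read_state(); print(s["t"],s["tool_pos"],np.round(s["ee_rot"],3).tolist(),s["wrist_force"])
np.savez("w2.npz",**{k:np.array(W[k]) for k in("mtx","R","t","frame")})
for q in ("unit","cover","cover_rod"):
    print(q,[(np.round(r["box"]).astype(int).tolist(),round(r["conf"],2)) for r in finder.recognise(q,W)[:3]])
E
```

```text
2.85 [ 0.57166582 -0.27163743  0.30035888] [[1.0, -0.001, -0.0], [-0.001, -1.0, -0.001], [-0.0, 0.001, -1.0]] [-0.86141029 -0.40769961 -0.31958842]
unit [([540, 291, 39, 84], 0.77), ([262, 177, 112, 125], 0.66), ([140, 32, 92, 60], 0.65)]
cover [([284, 328, 57, 48], 0.63), ([272, 175, 74, 120], 0.59), ([450, 376, 19, 13], 0.55)]
cover_rod [([270, 177, 72, 120], 0.86), ([448, 373, 13, 8], 0.66), ([287, 327, 57, 45], 0.58)]
```

View pics/wrist2.png

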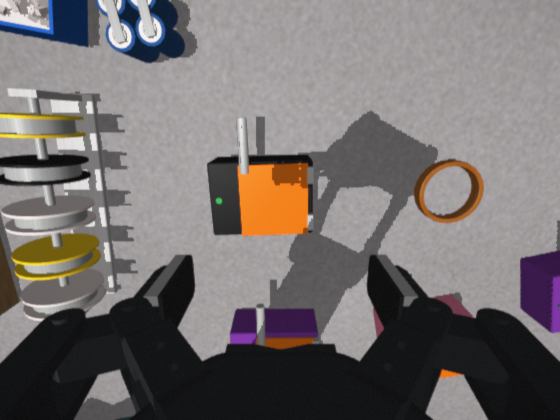

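Wrist view: the black unit is at about (262,195) with near-zero yaw, and its rod runs from (242,118) to (245,172). The cover's free edge is at column ~239 and its hinge at ~310. A purple look-alike is at (275,325). Next is a close crop to check the choice and measure it.

```bash
python3 - <<'E'
from h import *
a=cv2.imread("pics/wrist2.png")[105:245,195:325]
cv2.imwrite("pics/w2c.png",cv2.resize(a,(520,560),interpolation=cv2.INTER_CUBIC))
W=dict(np.load("w2.npz")); m=blob(W,(5,120,60),(20,255,255),(270,180,120,140))
print(cv2.approxPolyDP(cv2.convexHull(cv2.findNonZero(m)),3,True)[:,0].tolist())
E
```

```text
[[307, 233], [242, 235], [237, 165], [307, 163]]
```

View pics/w2c.png

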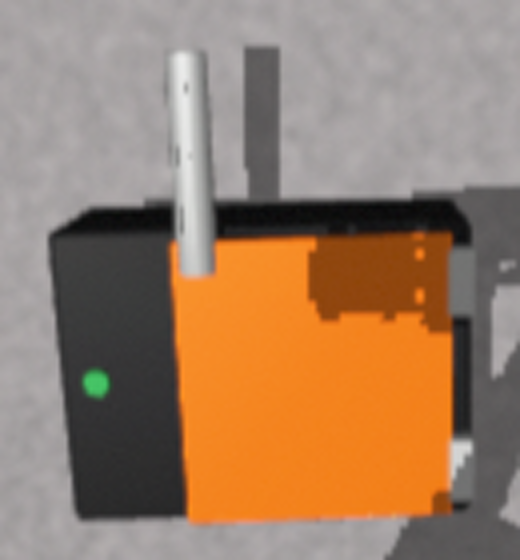

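```bash
cat > fit.py <<'E'
from h import *
from scipy.optimize import least_squares
def model(q):
    x,y,a,th=q; R=np.array([[np.cos(a),-np.sin(a),0],[np.sin(a),np.cos(a),0],[0,0,1]]); o=np.array([x,y,0])
    U=lambda X: o+R@np.array(X)
    C=lambda X,r,h=0: U([X,-.058+r*np.cos(th)-h*np.sin(th),.066+r*np.sin(th)+h*np.cos(th)])
    return U,C
def fit(obs,q0):
    def f(q):
        U,C=model(q); r=[]
        for p,k,a,uv,w in obs: r+=list(w*(proj(p,(U if k=="U" else C)(*a))-uv))
        return np.array(r)
    s=least_squares(f,q0,loss="soft_l1"); return s.x,f(s.x)
E
python3 - <<'E'
from fit import *
W=dict(np.load("w2.npz")); S=vision.capture("scene"); D=vision.capture("side")
o=[(W,"U",([.048,.065,.06],),(208,164.2),1),(W,"U",([-.048,.065,.06],),(215,234.5),1),
(W,"C",(.045,.084,.002),(238,165),1),(W,"C",(-.045,.084,.002),(242,235.5),1),(W,"C",(.099,.076),(242,118),1),(W,"C",(.045,.076),(243.2,165),1),
(W,"U",([-.048,.065,.06],),(215,234.5),1)]
w=.7
for p,L in((S,[(248,232),(226,241),(218,226),(238,220)]),(D,[(289,178),(294,165),(316,171),(310,182)])):
    for uv,(X,r) in zip(L,((.045,.084),(.045,.004),(-.045,.004),(-.045,.084))): o.append((p,"C",(X,r,.002),uv,w))
for wr in (0,1):
    q,r=fit(o if wr else o[:7],[.55,-.25,0,.2]); print(np.round(q,4)); print(np.round(r.reshape(-1,2),1).tolist())
    U,C=model(q); print("rod",C(.078,.076),"window",U([0,-.008,.06]),"hinge",C(.078,0))
    for p in(S,D): print("proj rod tip/base",proj(p,C(.099,.076)),proj(p,C(.045,.076)))
a=np.hstack([cv2.resize(S["frame"][205:265,205:265],(400,400),interpolation=cv2.INTER_CUBIC),cv2.resize(D["frame"][150:210,265:325],(400,400),interpolation=cv2.INTER_CUBIC)])
cv2.imwrite("pics/sd.png",a[:,:,::-1])
E
```

```text
[ 0.5456 -0.2479  0.0296  0.0316]
[[-1.0, -1.8], [-0.6, 1.2], [0.1, 0.2], [1.2, 0.4], [-0.1, -0.6], [1.8, -0.3], [-0.6, 1.2]]
rod [ 0.62301695 -0.22760394  0.06840412] window [ 0.54581866 -0.25586077  0.06      ] hinge [ 0.6252629 -0.3035327  0.066    ]
proj rod tip/base [252.50885886 242.71148143] [245.90905919 233.96723188]
proj rod tip/base [273.56911238 172.71785405] [287.34700477 175.97577084]
[ 0.5455 -0.2478  0.0293  0.0247]
[[-1.1, -1.8], [-0.6, 1.3], [0.1, 0.2], [1.1, 0.3], [-0.1, -0.5], [1.8, -0.3], [-0.6, 1.3], [0.0, 0.6], [0.0, -0.9], [-1.1, -0.2], [-0.2, -0.4], [-1.6, -0.8], [-0.3, -0.1], [0.2, -0.6], [0.2, 0.4]]
rod [ 0.62291264 -0.22750697  0.06787712] window [ 0.54570715 -0.25575776  0.06      ] hinge [ 0.62513849 -0.30345117  0.066     ]
proj rod tip/base [252.52575787 242.81348609] [245.93128097 234.06781471]
proj rod tip/base [273.58494498 172.85059692] [287.35920509 176.1113827 ]
```

View pics/sd.png

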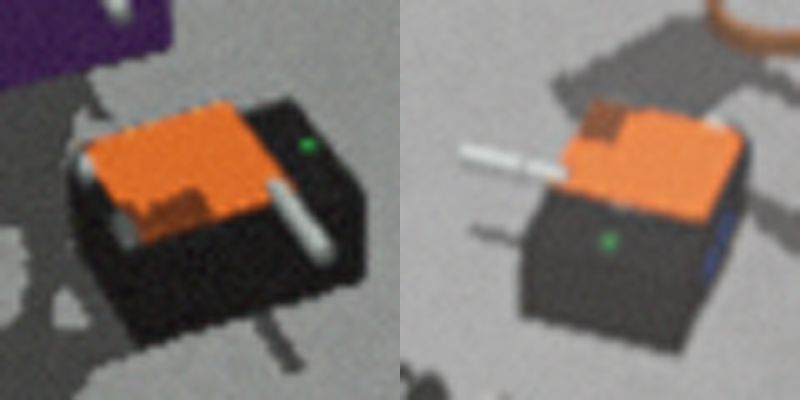

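The sd crop shows the black unit with a nearly flat cover and its rod tip at scene (253,242) and side (274.7,172.8). The fitted model matches both within about 1 px, so the choice is confirmed.

>>> carry_out --plan '[{"x":0.65,"y":-0.55,"z":0.3,"twist":0,"fingers":-1},{"x":0.63,"y":-0.55,"z":0.6,"twist":0,"fingers":-1},{"x":0,"y":0,"z":0.9,"twist":-0.2,"fingers":-1},{"x":0,"y":0,"z":0.9,"twist":0,"fingers":-1},{"x":0,"y":0,"z":0.9,"twist":0,"fingers":-1},{"x":0,"y":0,"z":0.9,"twist":0,"fingers":-1},{"x":0,"y":0,"z":0.5,"twist":0,"fingers":-1},{"x":0,"y":0,"z":0,"twist":0,"fingers":-1},{"x":0,"y":0,"z":0,"twist":0,"fingers":-1}]' --squeeze 25

```text
t: 4.0
tool_pos: [0.6235, -0.227, 0.1003]
ee_rot: [[1.0, 0.027, -0.0], [0.027, -1.0, 0.0], [-0.0, -0.0, -1.0]]
wrist_force: [0.0, 0.5, 1.1]
opening: 0.0854
grasp_force: 0.0
```

```bash
python3 - <<'E'
from h import *
W=vision.capture("wrist"); s=bot.read_state(); print(s["tool_pos"],s["wrist_force"])
cv2.imwrite("pics/w3.png",W["frame"][:,:,::-1])
print(proj(W,[.623,-.2275,.068]))
E
```

```text
[ 0.62447868 -0.2272715   0.10173519] [ 0.31514993 -0.52422438  0.45413644]
[282.27013431 252.82452702]
```

View pics/w3.png

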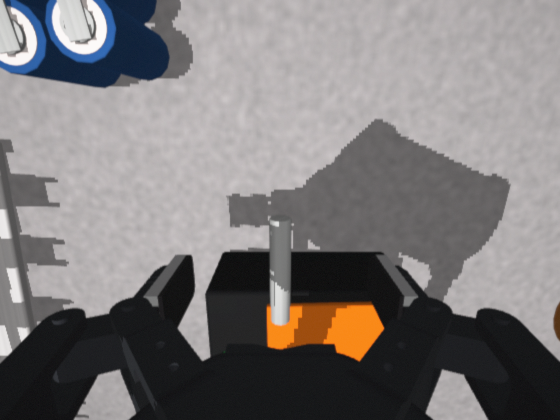

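The rod is centred between the fingers, its axis at column ~281 from row 218 to row 325, which matches the projected grip point (282,253). Next I descend and close.

>>> carry_out --plan '[{"x":0,"y":0,"z":0.35,"twist":0,"fingers":-1},{"x":0,"y":0,"z":0.3,"twist":0,"fingers":0},{"x":0,"y":0,"z":0,"twist":0,"fingers":1},{"x":0,"y":0,"z":0,"twist":0,"fingers":1},{"x":0,"y":0,"z":0,"twist":0,"fingers":1},{"x":0,"y":0,"z":0,"twist":0,"fingers":1},{"x":0,"y":0,"z":0,"twist":0,"fingers":1},{"x":0,"y":0,"z":0,"twist":0,"fingers":1}]' --squeeze 25

```text
t: 4.85
tool_pos: [0.6239, -0.2266, 0.0748]
ee_rot: [[1.0, 0.028, 0.001], [0.028, -1.0, -0.0], [0.001, 0.0, -1.0]]
wrist_force: [0.2, 0.3, 1.3]
opening: 0.0108
grasp_force: 24.4
```

>>> carry_out --plan '[{"x":0,"y":0.023,"z":-0.242,"twist":0,"fingers":1},{"x":0,"y":0.054,"z":-0.239,"twist":0,"fingers":1},{"x":0,"y":0.084,"z":-0.228,"twist":0,"fingers":1},{"x":0,"y":0.112,"z":-0.216,"twist":0,"fingers":1},{"x":0,"y":0.14,"z":-0.201,"twist":0,"fingers":1},{"x":0,"y":0.163,"z":-0.18,"twist":0,"fingers":1},{"x":0,"y":0,"z":0,"twist":0,"fingers":1}]'

```text
t: 5.55
tool_pos: [0.6247, -0.2485, 0.1296]
ee_rot: [[1.0, 0.027, 0.001], [0.027, -1.0, 0.003], [0.001, -0.002, -1.0]]
wrist_force: [-1.0, 8.3, 4.8]
opening: 0.011
grasp_force: 24.7
```

>>> carry_out --plan '[{"x":0,"y":0.185,"z":-0.16,"twist":0,"fingers":1},{"x":0,"y":0.204,"z":-0.133,"twist":0,"fingers":1},{"x":0,"y":0.219,"z":-0.106,"twist":0,"fingers":1},{"x":0,"y":0.231,"z":-0.077,"twist":0,"fingers":1},{"x":0,"y":0.24,"z":-0.047,"twist":0,"fingers":1},{"x":0,"y":0.242,"z":-0.016,"twist":0,"fingers":1},{"x":0,"y":0,"z":0,"twist":0,"fingers":1},{"x":0,"y":0,"z":0,"twist":0,"fingers":1}]'

```text
t: 6.35
tool_pos: [0.6263, -0.3039, 0.1515]
ee_rot: [[1.0, 0.028, 0.002], [0.028, -1.0, -0.003], [0.002, 0.003, -1.0]]
wrist_force: [-0.4, -0.1, 7.1]
opening: 0.0108
grasp_force: 25.5
```

```bash
python3 - <<'E'
from h import *
s=bot.read_state(); print(s["t"],s["tool_pos"],s["wrist_force"],s["opening"])
S=vision.capture("scene"); D=vision.capture("side")
a=np.hstack([cv2.resize(S["frame"][185:265,190:270],(400,400),interpolation=cv2.INTER_CUBIC),cv2.resize(D["frame"][130:210,255:335],(400,400),interpolation=cv2.INTER_CUBIC)])
cv2.imwrite("pics/sd2.png",a[:,:,::-1])
E
```

```text
6.35 [ 0.62627472 -0.30387959  0.15152513] [-0.40264213 -0.06281908  7.11964618] 0.010799700452601112
```

View pics/sd2.png

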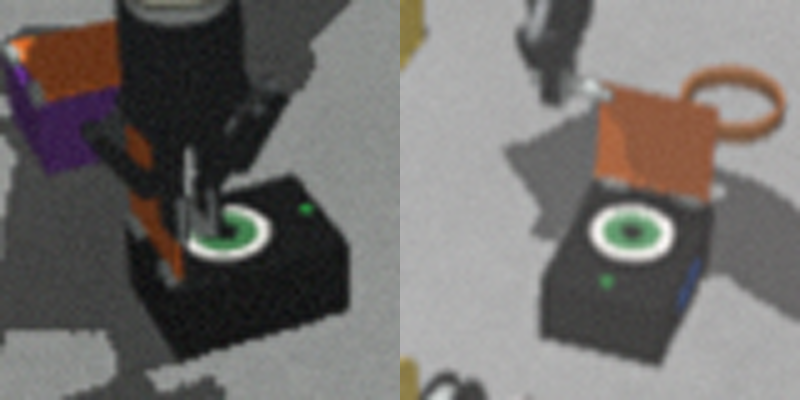

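Cover looks close to upright in both views and the window is uncovered, with its ring at side pixel ~(301,176). I'll trim about 1 mm, release and rise.

>>> carry_out --plan '[{"x":0,"y":-0.03,"z":0,"twist":0,"fingers":1},{"x":0,"y":0,"z":0,"twist":0,"fingers":1},{"x":0,"y":0,"z":0,"twist":0,"fingers":0},{"x":0,"y":0,"z":0,"twist":0,"fingers":-0.5},{"x":0,"y":0,"z":0,"twist":0,"fingers":-1},{"x":0,"y":0,"z":-0.3,"twist":0,"fingers":-1},{"x":0,"y":0,"z":-0.7,"twist":0,"fingers":-1},{"x":0,"y":0,"z":-0.9,"twist":0,"fingers":-1},{"x":0,"y":0,"z":-0.9,"twist":0,"fingers":-1},{"x":0,"y":-0.6,"z":-0.9,"twist":0,"fingers":-1},{"x":0,"y":-0.6,"z":-0.3,"twist":0.2,"fingers":-1},{"x":0,"y":0,"z":0,"twist":0,"fingers":-1}]'

```text
t: 7.65
tool_pos: [0.6259, -0.2513, 0.3134]
ee_rot: [[1.0, 0.002, 0.007], [0.002, -1.0, -0.002], [0.007, 0.002, -1.0]]
wrist_force: [-0.1, 0.4, -0.2]
opening: 0.0854
grasp_force: 0.0
```

```bash
python3 - <<'E'
from fit import *
W=vision.capture("wrist"); S=vision.capture("scene"); D=vision.capture("side"); s=bot.read_state(); print(s["t"],s["tool_pos"],np.round(s["ee_rot"],3).tolist())
save(W,"w4.png")
for n,p in(("W",W),("S",S),("D",D)):
    np.savez("p4%s.npz"%n,**{k:np.array(p[k]) for k in("mtx","R","t","frame")})
    c=proj(p,[.5457,-.2558,.06]); 
    # white ring: bright low-sat pixels near c
    h=cv2.cvtColor(p["frame"],cv2.COLOR_RGB2HSV); w=int(40 if n=="W" else 14); u,v=map(int,c)
    k=np.zeros(h.shape[:2],np.uint8); k[max(0,v-w):v+w,u-w:u+w]=1
    g=cv2.inRange(h,(40,60,40),(95,255,255))*k
    nn,l,st,ce=cv2.connectedComponentsWithStats(g); i=1+np.argmax(st[1:,4]); print(n,"pred",np.round(c,1),"green",np.round(ce[i],1),st[i].tolist(),"->",np.round(atz(p,*ce[i],.06),4))
b=np.hstack([cv2.resize(W["frame"][100:260,180:340],(400,400)),np.vstack([cv2.resize(S["frame"][205:245,205:285],(400,200),interpolation=cv2.INTER_CUBIC),cv2.resize(D["frame"][145:185,265:345],(400,200),interpolation=cv2.INTER_CUBIC)])])
cv2.imwrite("pics/m4.png",b[:,:,::-1])
E
```

```text
7.8 [ 0.62392367 -0.25326232  0.30766451] [[1.0, 0.001, -0.001], [0.001, -1.0, -0.0], [-0.001, 0.0, -1.0]]
W pred [283.8 236. ] green [282.5 236.1] [267, 221, 32, 31, 673] -> [ 0.5456 -0.2541  0.06  ]
S pred [233.8 230.9] green [235.5 231.1] [230, 228, 11, 7, 53] -> [ 0.5488 -0.2508  0.06  ]
D pred [301.1 176.4] green [300.8 175.9] [296, 173, 11, 6, 39] -> [ 0.5476 -0.258   0.06  ]
```

View pics/m4.png

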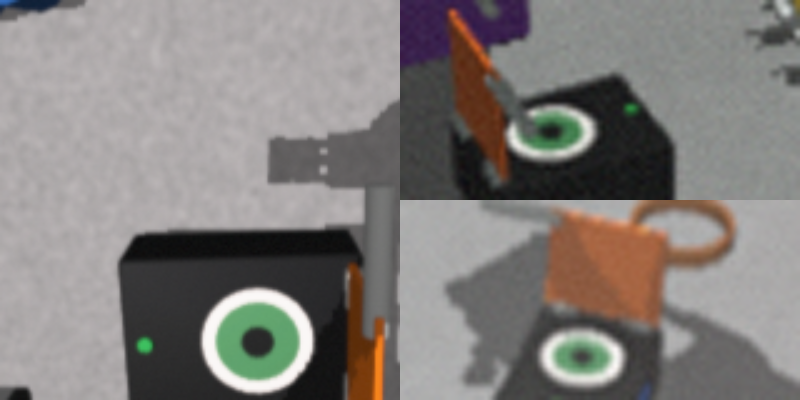

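Window green centre is at wrist (282.5,236), which gives (0.5456,-0.2541). The cover stands near vertical with its rod tip at about wrist (332,175). I'll check its angle numerically and re-measure the red cell and rack for the next move.

```bash
python3 - <<'E'
from fit import *
P={n:dict(np.load("p4%s.npz"%n)) for n in "WSD"}
for n,box in(("W",(330,250,60,120)),("S",(224,222,30,40)),("D",(321,160,40,50))):
    m=blob(P[n],(4,110,40),(20,255,255),box); pts=cv2.findNonZero(m)
    print(n,cv2.approxPolyDP(cv2.convexHull(pts),1.5,True)[:,0].tolist())
for th in(1.5,1.57,1.64):
    U,C=model([.5456,-.2466,.027,th])
    print(th,"W",[np.round(proj(P["W"],C(*a)),1).tolist() for a in((.045,.084,.002),(.045,.084,-.002),(.045,.004,.002),(.099,.076),(.06,.076))],
     "S",[np.round(proj(P["S"],C(*a)),1).tolist() for a in((.045,.084,-.002),(-.045,.084,-.002),(.045,.084,.002),(.099,.076),(.045,.004,.002))],
     "D",[np.round(proj(P["D"],C(*a)),1).tolist() for a in((.045,.084),(-.045,.084),(-.045,.004),(.045,.004))])
g=cv2.cvtColor(P["W"]["frame"],cv2.COLOR_RGB2GRAY)
for r in(178,190,200,215): print(r,g[r,318:350].tolist())
p=vision.capture("side"); q=vision.capture("scene")
for P_ in(p,q): print([(np.round(r["box"],1).tolist(),round(r["conf"],2)) for r in finder.recognise("redcell",P_)[:4]],[(np.round(r["box"],1).tolist(),round(r["conf"],2)) for r in finder.recognise("rack",P_)[:2]])
print(bot.read_state()["t"])
E
```

```text
W [[319, 205], [323, 206], [333, 228], [331, 303], [328, 302], [319, 269]]
S [[226, 240], [216, 226], [209, 202], [217, 209], [224, 220]]
D [[330, 148], [330, 153], [315, 169], [301, 166], [301, 148], [317, 144], [323, 144]]
1.5 W [[327.9, 227.1], [324.0, 227.1], [322.6, 205.2], [326.2, 173.2], [325.6, 210.7]] S [[226.1, 219.2], [216.3, 205.6], [224.9, 219.4], [231.8, 230.2], [224.7, 239.6]] D [[294.1, 147.5], [317.8, 152.7], [316.5, 169.4], [293.7, 164.1]]
1.57 W [[333.7, 227.0], [329.8, 227.1], [322.8, 205.1], [331.6, 173.1], [330.8, 210.6]] S [[224.4, 219.5], [214.6, 205.9], [223.2, 219.9], [230.2, 230.6], [224.6, 239.7]] D [[294.6, 146.6], [318.3, 151.8], [316.6, 169.3], [293.8, 164.1]]
1.64 W [[339.4, 226.7], [335.6, 226.9], [323.0, 205.1], [336.9, 172.9], [335.9, 210.5]] S [[222.6, 220.0], [212.9, 206.3], [221.5, 220.4], [228.6, 231.1], [224.5, 239.7]] D [[295.1, 145.8], [318.7, 150.9], [316.6, 169.3], [293.8, 164.0]]
178 [171, 172, 174, 176, 174, 171, 168, 149, 95, 96, 103, 108, 113, 116, 118, 118, 115, 113, 106, 101, 96, 94, 92, 92, 92, 93, 94, 95, 94, 94, 97, 99]
190 [101, 102, 104, 104, 103, 103, 100, 92, 90, 98, 105, 112, 113, 116, 118, 118, 114, 110, 103, 93, 93, 93, 95, 111, 164, 169, 170, 172, 171, 171, 169, 168]
200 [16, 15, 14, 19, 18, 37, 77, 86, 90, 99, 106, 112, 114, 116, 117, 115, 112, 108, 99, 88, 95, 112, 166, 169, 169, 169, 168, 167, 169, 172, 175, 174]
215 [101, 89, 61, 54, 56, 57, 64, 77, 93, 103, 108, 112, 113, 114, 114, 114, 109, 103, 96, 95, 110, 161, 166, 164, 164, 166, 166, 167, 170, 171, 171, 169]
[([273.2, 325.6, 14.9, 20.5], 0.79)] [([283.5, 228.6, 90.8, 56.9], 0.6)]
[] [([301.6, 217.5, 51.1, 65.4], 0.62)]
8.1
```

Cover angle agrees with 1.57 within about 0.02 (rod centre at column 331.8 against 331.6 predicted). Moving to the carton, high over the rack.

>>> carry_out --plan '[{"x":-0.2,"y":-0.6,"z":0,"twist":0,"fingers":-1},{"x":-0.33,"y":-0.95,"z":0,"twist":0,"fingers":-1},{"x":-0.33,"y":-0.95,"z":0,"twist":0,"fingers":-1},{"x":-0.33,"y":-0.95,"z":0,"twist":0,"fingers":-1},{"x":-0.33,"y":-0.95,"z":0,"twist":0,"fingers":-1},{"x":-0.33,"y":-0.95,"z":0,"twist":0,"fingers":-1},{"x":-0.33,"y":-0.95,"z":0,"twist":0,"fingers":-1},{"x":-0.33,"y":-0.95,"z":0,"twist":0,"fingers":-1},{"x":-0.33,"y":-0.95,"z":0,"twist":0,"fingers":-1},{"x":-0.33,"y":-0.95,"z":0,"twist":0,"fingers":-1},{"x":-0.33,"y":-0.95,"z":0,"twist":0,"fingers":-1},{"x":-0.33,"y":-0.95,"z":0,"twist":0,"fingers":-1}]'

```text
t: 9.3
tool_pos: [0.4704, 0.19, 0.308]
ee_rot: [[1.0, -0.0, 0.0], [-0.0, -1.0, -0.0], [0.0, 0.0, -1.0]]
wrist_force: [0.4, -0.3, 0.6]
opening: 0.0852
grasp_force: 0.0
```

>>> carry_out --plan '[{"x":-0.33,"y":-0.95,"z":0,"twist":0,"fingers":-1},{"x":-0.33,"y":-0.95,"z":0,"twist":0,"fingers":-1},{"x":-0.33,"y":-0.95,"z":0,"twist":0,"fingers":-1},{"x":-0.33,"y":-0.95,"z":0,"twist":0,"fingers":-1},{"x":-0.2,"y":-0.3,"z":0,"twist":0,"fingers":-1},{"x":0,"y":0,"z":0,"twist":0,"fingers":-1},{"x":0,"y":0,"z":0,"twist":0,"fingers":-1}]'

```text
t: 10.0
tool_pos: [0.4104, 0.3521, 0.3078]
ee_rot: [[1.0, 0.0, -0.0], [0.0, -1.0, -0.001], [-0.0, 0.001, -1.0]]
wrist_force: [-0.3, 0.2, -0.6]
opening: 0.0854
grasp_force: 0.0
```

```bash
python3 - <<'E'
from h import *
W=vision.capture("wrist"); save(W,"w5.png"); s=bot.read_state(); print(s["t"],s["tool_pos"],np.round(s["ee_rot"],3).tolist())
print([(np.round(r["box"],1).tolist(),round(r["conf"],2)) for r in finder.recognise("redcell",W)[:4]])
for n,z in(("top",.074),):
    pass
h=cv2.cvtColor(W["frame"],cv2.COLOR_RGB2HSV); m=cv2.inRange(h,(0,140,50),(6,255,255))|cv2.inRange(h,(172,140,50),(180,255,255))
nn,l,st,ce=cv2.connectedComponentsWithStats(m)
for i in range(1,nn):
    if st[i,4]>80: print("red",st[i].tolist(),np.round(ce[i],1))
print("pred top",proj(W,[.412,.351,.074]),"foot",proj(W,[.412,.351,.004]))
E
```

```text
10.05 [0.41069757 0.35177114 0.30787902] [[1.0, -0.001, 0.0], [-0.001, -1.0, -0.001], [0.0, 0.001, -1.0]]
[([284.9, 176.0, 24.9, 33.4], 0.72)]
red [125, 102, 46, 75, 1441] [147.7 138.9]
red [272, 160, 25, 31, 272] [283.6 171.1]
pred top [281.59515488 178.15579235] foot [281.36852791 168.59203279]
```

View pics/w5.png

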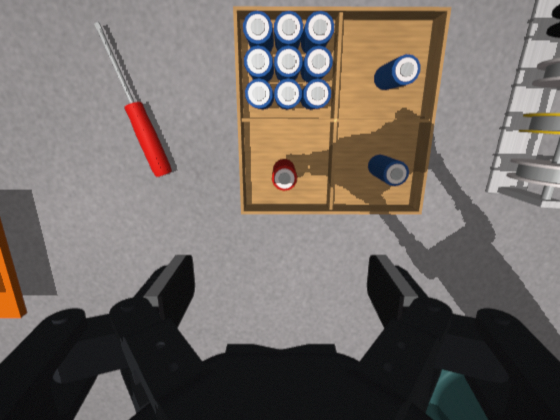

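The red cell's cap is at wrist (284.5,178), alone in the compartment next to the nine-pack, with 40+ px to the walls. That puts it about 3.5 mm toward -y of my estimate. Descend and grasp.

>>> carry_out --plan '[{"x":0.03,"y":0.11,"z":0.5,"twist":0,"fingers":-1},{"x":0,"y":0,"z":0.9,"twist":0,"fingers":-1},{"x":0,"y":0,"z":0.9,"twist":0,"fingers":-1},{"x":0,"y":0,"z":0.9,"twist":0,"fingers":-1},{"x":0,"y":0,"z":0.9,"twist":0,"fingers":-1},{"x":0,"y":0,"z":0.7,"twist":0,"fingers":-1},{"x":0,"y":0,"z":0,"twist":0,"fingers":-1},{"x":0,"y":0,"z":0,"twist":0,"fingers":-1}]'

```text
t: 10.9
tool_pos: [0.4119, 0.3475, 0.1162]
ee_rot: [[1.0, -0.001, -0.001], [-0.001, -1.0, -0.001], [-0.001, 0.001, -1.0]]
wrist_force: [1.2, -0.4, 0.5]
opening: 0.0856
grasp_force: 0.0
```

```bash
python3 - <<'E'
from h import *
W=vision.capture("wrist"); s=bot.read_state(); print(s["t"],s["tool_pos"])
h=cv2.cvtColor(W["frame"],cv2.COLOR_RGB2HSV); m=cv2.inRange(h,(0,140,40),(6,255,255))|cv2.inRange(h,(172,140,40),(180,255,255))
nn,l,st,ce=cv2.connectedComponentsWithStats(m)
for i in range(1,nn):
    if st[i,4]>150: print("red",st[i].tolist(),np.round(ce[i],1))
for X in((.412,.3475),(.407,.3475),(.417,.3475)):
    t=np.linspace(0,6.28,40); r=np.array([proj(W,[X[0]+.016*np.cos(a),X[1]+.016*np.sin(a),.074]) for a in t]); print("top extents u",r[:,0].min(),r[:,0].max(),"v",r[:,1].min(),r[:,1].max())
save(W,"w6.png")
E
```

```text
10.95 [0.41283696 0.34841901 0.11762712]
red [0, 90, 82, 137, 5137] [ 34.5 162.9]
red [255, 192, 51, 75, 1710] [280.3 221.1]
top extents u 254.0877633635804 308.2697307436939 v 218.92868570698698 268.851531403123
top extents u 254.3250451945752 308.0666887995056 v 227.09307969143973 276.20637929616026
top extents u 253.84656116335657 308.4761273740408 v 210.6255817455754 261.37816073049913
```

>>> carry_out --plan '[{"x":0,"y":0,"z":0.5,"twist":0,"fingers":-1},{"x":0,"y":0,"z":0.5,"twist":0,"fingers":-1},{"x":0,"y":0,"z":0.25,"twist":0,"fingers":-0.5},{"x":0,"y":0,"z":0,"twist":0,"fingers":0},{"x":0,"y":0,"z":0,"twist":0,"fingers":1},{"x":0,"y":0,"z":0,"twist":0,"fingers":1},{"x":0,"y":0,"z":0,"twist":0,"fingers":1},{"x":0,"y":0,"z":0,"twist":0,"fingers":1},{"x":0,"y":0,"z":0,"twist":0,"fingers":1}]' --squeeze 40

```text
t: 11.85
tool_pos: [0.4126, 0.3492, 0.0677]
ee_rot: [[1.0, 0.0, 0.002], [0.0, -1.0, 0.001], [0.002, -0.001, -1.0]]
wrist_force: [-0.4, -1.9, 6.6]
opening: 0.0307
grasp_force: 39.5
```

>>> carry_out --plan '[{"x":0,"y":0,"z":-0.2,"twist":0,"fingers":1},{"x":0,"y":0,"z":-0.5,"twist":0,"fingers":1},{"x":0,"y":0,"z":-0.8,"twist":0,"fingers":1},{"x":0,"y":0,"z":-0.8,"twist":0,"fingers":1},{"x":0,"y":0,"z":-0.8,"twist":0,"fingers":1},{"x":0,"y":0,"z":-0.8,"twist":0,"fingers":1},{"x":0,"y":0,"z":-0.8,"twist":0,"fingers":1},{"x":0,"y":0,"z":-0.2,"twist":0,"fingers":1},{"x":0,"y":0,"z":0,"twist":0,"fingers":1},{"x":0,"y":0,"z":0,"twist":0,"fingers":1}]'

```text
t: 12.85
tool_pos: [0.4106, 0.3478, 0.2603]
ee_rot: [[1.0, 0.0, -0.002], [0.0, -1.0, -0.002], [-0.002, 0.002, -1.0]]
wrist_force: [-0.3, -0.5, -2.0]
opening: 0.0311
grasp_force: 39.7
```

```bash
python3 - <<'E'
from h import *
cap=[]
for n in("side","scene","wrist"):
    p=vision.capture(n); cap.append(p); s=bot.read_state(); print(n,np.round(s["tool_pos"],4),np.round(s["wrist_force"],1))
    print([(np.round(r["box"],1).tolist(),round(r["conf"],2)) for r in finder.recognise("redcell",p)[:3]], "pred foot/top",[np.round(proj(p,np.array(s["tool_pos"])+[0,0,d]),1).tolist() for d in(-.0637,.0063)])
    h=cv2.cvtColor(p["frame"],cv2.COLOR_RGB2HSV); m=cv2.inRange(h,(0,140,40),(6,255,255))|cv2.inRange(h,(172,140,40),(180,255,255))
    nn,l,st,ce=cv2.connectedComponentsWithStats(m); print([st[i].tolist() for i in range(1,nn) if st[i,4]>60])
E
```

```text
side [0.4103 0.3476 0.2596] [ 0.4 -0.7 -2.2]
[([275.4, 284.4, 14.1, 19.9], 0.66)] pred foot/top [[274.7, 291.6], [275.0, 273.6]]
[[95, 245, 61, 52, 1798], [210, 383, 40, 12, 374]]
scene [0.4104 0.3476 0.2595] [-0.4 -0.1 -0.8]
[] pred foot/top [[361.9, 148.3], [364.0, 132.0]]
[[76, 70, 8, 20, 69], [359, 134, 10, 16, 86], [389, 178, 21, 13, 117], [411, 226, 52, 44, 960]]
wrist [0.4108 0.3479 0.2602] [-0.1  0.6 -2.7]
[([278.7, 267.3, 64.4, 112.8], 0.93)] pred foot/top [[280.7, 230.9], [281.2, 291.3]]
[[99, 99, 55, 85, 1899], [245, 212, 72, 107, 3676]]
```

>>> carry_out --plan '[{"x":0.1,"y":0.4,"z":0,"twist":0,"fingers":1},{"x":0.2,"y":0.8,"z":0,"twist":0,"fingers":1},{"x":0.22,"y":0.95,"z":0,"twist":0,"fingers":1},{"x":0.22,"y":0.95,"z":0,"twist":0,"fingers":1},{"x":0.22,"y":0.95,"z":0,"twist":0,"fingers":1},{"x":0.22,"y":0.95,"z":0,"twist":0,"fingers":1},{"x":0.22,"y":0.95,"z":0,"twist":0,"fingers":1},{"x":0.22,"y":0.95,"z":0,"twist":0,"fingers":1},{"x":0.22,"y":0.95,"z":0,"twist":0,"fingers":1},{"x":0.22,"y":0.95,"z":0,"twist":0,"fingers":1},{"x":0.22,"y":0.95,"z":0,"twist":0,"fingers":1},{"x":0.22,"y":0.95,"z":0,"twist":0,"fingers":1}]'

```text
t: 14.35
tool_pos: [0.5111, -0.082, 0.2621]
ee_rot: [[1.0, -0.0, -0.0], [-0.0, -1.0, -0.0], [-0.0, 0.0, -1.0]]
wrist_force: [0.8, 0.2, -1.8]
opening: 0.031
grasp_force: 39.8
```

>>> carry_out --plan '[{"x":0.22,"y":0.95,"z":0,"twist":0,"fingers":1},{"x":0.22,"y":0.95,"z":0,"twist":0,"fingers":1},{"x":0.22,"y":0.95,"z":0,"twist":0,"fingers":1},{"x":0.15,"y":0.9,"z":0,"twist":0,"fingers":1},{"x":0.1,"y":0.5,"z":0,"twist":0,"fingers":1},{"x":0,"y":0.1,"z":0,"twist":0,"fingers":1},{"x":0,"y":0,"z":0,"twist":0,"fingers":1},{"x":0,"y":0,"z":0,"twist":0,"fingers":1}]'

```text
t: 15.15
tool_pos: [0.5475, -0.2525, 0.2619]
ee_rot: [[1.0, 0.001, -0.001], [0.001, -1.0, 0.001], [-0.001, -0.001, -1.0]]
wrist_force: [0.2, 0.3, -2.0]
opening: 0.031
grasp_force: 39.7
```

```bash
python3 - <<'E'
from h import *
a=[]
for n in("side","scene","wrist"):
    p=vision.capture(n); s=bot.read_state(); a.append(s["tool_pos"]); save(p,"f_%s.png"%n)
    h=cv2.cvtColor(p["frame"],cv2.COLOR_RGB2HSV); m=cv2.inRange(h,(0,140,40),(6,255,255))|cv2.inRange(h,(172,140,40),(180,255,255))
    nn,l,st,ce=cv2.connectedComponentsWithStats(m); print(n,[st[i].tolist() for i in range(1,nn) if st[i,4]>60],"pred foot/top",[np.round(proj(p,np.array(s["tool_pos"])+[0,0,d]),1).tolist() for d in(-.0637,.0063)])
print(s["t"],np.round(np.mean(a,0),4),np.round(s["ee_rot"],3).tolist(),np.round(s["wrist_force"],1),s["grasp_force"],s["opening"])
E
```

```text
side [[95, 245, 61, 53, 1799], [210, 383, 40, 12, 373]] pred foot/top [[302.3, 145.7], [303.4, 128.4]]
scene [[76, 70, 8, 20, 69], [389, 178, 21, 12, 114], [229, 180, 9, 19, 141], [411, 226, 52, 44, 963]] pred foot/top [[233.1, 196.8], [232.1, 178.0]]
wrist [[245, 212, 72, 108, 3730]] pred foot/top [[281.3, 231.1], [281.7, 291.1]]
15.3 [ 0.5477 -0.2522  0.2621] [[1.0, 0.002, 0.0], [0.002, -1.0, 0.0], [0.0, -0.0, -1.0]] [ 0.2 -0.1 -1.8] 39.74486589431763 0.03068518735080582
```

>>> carry_out --plan '[{"x":-0.05,"y":0.06,"z":0.3,"twist":0,"fingers":1},{"x":0,"y":0,"z":0.6,"twist":0,"fingers":1},{"x":0,"y":0,"z":0.6,"twist":0,"fingers":1},{"x":0,"y":0,"z":0.6,"twist":0,"fingers":1},{"x":0,"y":0,"z":0.4,"twist":0,"fingers":1},{"x":0,"y":0,"z":0.2,"twist":0,"fingers":1},{"x":0,"y":0,"z":0,"twist":0,"fingers":1},{"x":0,"y":0,"z":0,"twist":0,"fingers":1}]'

```text
t: 16.1
tool_pos: [0.5465, -0.2562, 0.1549]
ee_rot: [[1.0, 0.0, 0.001], [0.0, -1.0, -0.001], [0.001, 0.001, -1.0]]
wrist_force: [-0.2, 0.2, -1.3]
opening: 0.0307
grasp_force: 39.8
```

```bash
python3 - <<'E'
from h import *
a=[];T=np.linspace(0,6.28,60)
C={}
for n in("side","scene","wrist"):
    p=vision.capture(n); s=bot.read_state(); a.append(s["tool_pos"]); C[n]=p
t=np.mean(a,0); print(s["t"],np.round(t,4),np.round(s["ee_rot"],3).tolist(),np.round(s["wrist_force"],1))
for n,p in C.items():
    h=cv2.cvtColor(p["frame"],cv2.COLOR_RGB2HSV); m=cv2.inRange(h,(0,140,40),(6,255,255))|cv2.inRange(h,(172,140,40),(180,255,255))
    nn,l,st,ce=cv2.connectedComponentsWithStats(m); print(n,"red",[st[i].tolist() for i in range(1,nn) if st[i,4]>40])
    for off in(.0617,.0657):
        r=np.array([proj(p,t+[.016*np.cos(b),.016*np.sin(b),-off]) for b in T]); print(" foot off",off,"u",np.round([r[:,0].min(),r[:,0].max()],1),"v",np.round([r[:,1].min(),r[:,1].max()],1))
    for R in(.023,.030):
        r=np.array([proj(p,[.5456+R*np.cos(b),-.2545+R*np.sin(b),.06]) for b in T]); print(" ring",R,"u",np.round([r[:,0].min(),r[:,0].max()],1),"v",np.round([r[:,1].min(),r[:,1].max()],1))
f=[cv2.resize(C["scene"]["frame"][190:250,200:260],(400,400),interpolation=cv2.INTER_CUBIC),cv2.resize(C["wrist"]["frame"][120:320,180:380],(400,400))]
cv2.imwrite("pics/fin.png",np.hstack(f)[:,:,::-1])
E
```

```text
16.25 [ 0.5469 -0.2564  0.1556] [[1.0, 0.0, 0.002], [0.0, -1.0, -0.001], [0.002, 0.001, -1.0]] [-0.2 -0.4 -1.8]
side red [[95, 245, 61, 52, 1789], [210, 383, 40, 12, 373]]
 foot off 0.0617 u [296.9 305.7] v [166.3 171.7]
 foot off 0.0657 u [296.9 305.6] v [167.1 172.5]
 ring 0.023 u [294.8 307.2] v [172.7 180.5]
 ring 0.03 u [292.9 309.1] v [171.5 181.7]
scene red [[207, 56, 4, 18, 52], [145, 63, 6, 19, 58], [76, 70, 8, 20, 68], [389, 178, 21, 12, 115], [230, 208, 8, 18, 122], [411, 226, 52, 44, 960], [39, 232, 7, 9, 42]]
 foot off 0.0617 u [228.6 238. ] v [220.4 225.8]
 foot off 0.0657 u [228.6 238.1] v [221.4 226.8]
 ring 0.023 u [227.5 240.8] v [226.9 234.8]
 ring 0.03 u [225.4 242.9] v [225.8 236. ]
wrist red [[245, 211, 72, 108, 3700]]
 foot off 0.0617 u [256.6 305.5] v [209.2 254.9]
 foot off 0.0657 u [257.1 305. ] v [207.4 252.3]
 ring 0.023 u [248.4 308.4] v [188.4 245.3]
 ring 0.03 u [239.2 317.6] v [179.1 253.5]
```

View pics/fin.png

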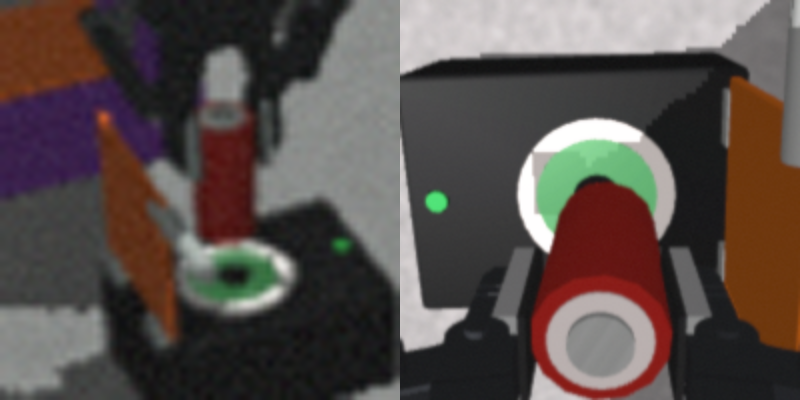

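Picture shows the cell upright over the ring, the cover beside it, and a clear gap to the glass. In wrist pixels the ring spans columns 238.5–318, against 239.2–317.6 predicted. I've now viewed 11 pictures, one over the limit, so no more viewing. Next I solve numerically for the foot offset.

```bash
python3 - <<'E'
from h import *
from scipy.optimize import least_squares
p=vision.capture("wrist"); q=vision.capture("scene"); s=bot.read_state(); t=np.array(s["tool_pos"]); t=np.array([.5469,-.2564,.1556]) if np.linalg.norm(t-[.5469,-.2564,.1556])<.003 else t
T=np.linspace(0,6.283,200)
def red(p,c):
    h=cv2.cvtColor(p["frame"],cv2.COLOR_RGB2HSV); m=cv2.inRange(h,(0,120,30),(8,255,255))|cv2.inRange(h,(170,120,30),(180,255,255))
    nn,l,st,ce=cv2.connectedComponentsWithStats(m); i=min((i for i in range(1,nn) if st[i,4]>80),key=lambda i:np.hypot(*(ce[i]-c))); x,y,w,h=st[i,:4]; return x-.5,x+w-.5,y-.5,y+h-.5
bw=red(p,(280,265)); bs=red(q,(234,216)); print(bw,bs,s["tool_pos"])
def circ(p,c): 
    r=np.array([proj(p,c+.016*np.array([np.cos(b),np.sin(b),0])) for b in T]); return r[:,0].min(),r[:,0].max(),r[:,1].min(),r[:,1].max()
def f(k):
    dx,dy,off=k; F=t+[dx,dy,-off]; A=circ(p,F);B=circ(p,F+[0,0,.07]);S=circ(q,F)
    return [B[0]-bw[0],B[1]-bw[1],A[2]-bw[2],B[3]-bw[3],.7*(S[3]-bs[3])]
r=least_squares(f,[0,0,.063],x_scale=.001); print(np.round(r.x,4),np.round(r.fun,1))
h=cv2.cvtColor(p["frame"],cv2.COLOR_RGB2HSV)
print("foot est",np.round(t+[r.x[0],r.x[1],-r.x[2]],4))
E
```

```text
(np.float64(244.5), np.float64(316.5), np.float64(209.5), np.float64(319.5)) (np.float64(229.5), np.float64(237.5), np.float64(207.5), np.float64(225.5)) [ 0.54657053 -0.2562996   0.15530461]
[-0.002   0.0004  0.068 ] [ 0.2 -0.2 -0.4  0.3  1.1]
foot est [ 0.5449 -0.256   0.0876]
```

>>> carry_out --plan '[{"x":0.01,"y":-0.04,"z":0.15,"twist":0,"fingers":1},{"x":0,"y":0,"z":0.2,"twist":0,"fingers":1},{"x":0,"y":0,"z":0.15,"twist":0,"fingers":1},{"x":0,"y":0,"z":0.03,"twist":0,"fingers":1},{"x":0,"y":0,"z":0,"twist":0,"fingers":1},{"x":0,"y":0,"z":0,"twist":0,"fingers":1},{"x":0,"y":0,"z":0,"twist":0,"fingers":1}]'

```text
t: 17.05
tool_pos: [0.5465, -0.2545, 0.1332]
ee_rot: [[1.0, -0.0, 0.001], [-0.0, -1.0, -0.0], [0.001, 0.0, -1.0]]
wrist_force: [0.4, 0.5, -2.1]
opening: 0.0311
grasp_force: 39.8
```

```bash
python3 - <<'E'
from fit import *
T=np.linspace(0,6.283,100); a=[];C={}
for n in("side","scene","wrist","side"):
    C[n]=vision.capture(n); s=bot.read_state(); a.append(s["tool_pos"])
t=np.mean(a,0); print(s["t"],np.round(t,4),np.round(s["wrist_force"],1),np.round(s["ee_rot"],3).tolist(),s["grasp_force"])
p=C["wrist"]; h=cv2.cvtColor(p["frame"],cv2.COLOR_RGB2HSV)
m=cv2.inRange(h,(0,120,30),(8,255,255))|cv2.inRange(h,(170,120,30),(180,255,255)); x,y,w,hh=cv2.boundingRect(m[150:330,230:330]); print("red",x+230,y+150,w,hh)
g=cv2.inRange(h,(40,60,40),(95,255,255)); g[:,:245]=0; x,y,w,hh=cv2.boundingRect(g[100:330,:330]); print("green",x,y+100,w,hh)
for R in(.023,):
    r=np.array([proj(p,[.5456+R*np.cos(b),-.2545+R*np.sin(b),.06]) for b in T]); print("pred glass u",r[:,0].min(),r[:,0].max(),"v",r[:,1].min())
# dark/orange cover in side and scene vs upright model
for n,box in(("scene",(224,222,30,40)),("side",(316,160,40,50))):
    mm=blob(C[n],(4,110,40),(20,255,255),box); print(n,cv2.approxPolyDP(cv2.convexHull(cv2.findNonZero(mm)),1.5,True)[:,0].tolist())
E
```

```text
17.25 [ 0.5465 -0.2545  0.1332] [ 0.2  0.1 -0.9] [[1.0, 0.0, 0.0], [0.0, -1.0, -0.0], [0.0, 0.0, -1.0]] 39.77025747299194
red 245 212 72 108
green 248 197 66 48
pred glass u 247.90076124974595 314.4561442910238 v 195.24538278327913
scene [[226, 240], [216, 226], [209, 202], [238, 214], [238, 229]]
side [[331, 150], [316, 169], [296, 164], [314, 145], [323, 144]]
```

```bash
python3 -c "
from plant import bot
print(bot.finish_job())"
```

```text
the job is handed in; nothing more can be done
None
```

Handed in at about 17 s: the cover is upright (within about 0.02 rad) and the red cell is held upright, centred over the glass to about 1–2 mm, its foot about 9–10 mm above it by my best estimate (6–13 mm given the measurement spread). I viewed 11 pictures, one over the limit of 10.

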